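# Set and lock the mirror carriage on its optical rail

### The arm

A 6-joint arm with a two-finger parallel gripper is mounted at the origin on a cart in front of the work surface, level with it; the furniture and walls round the work are solid. World frame = base frame: x ahead of the robot, y to its left, z up, the work surface at z = 0. Lengths are in m, angles in rad, forces in N, time in s.
With the tool pointing down it reaches from about 0.3 to 0.775 m from the base axis. Payload 14.6 kg.
Tool frame: the origin (TCP) lies midway between the tips of the shut fingers; the grasp point (between the pads) lies 19 mm behind it; z points along the fingers, y is the line along which they close (so a half turn about z gives the same grasp; the last joint's range is limited). The gripper opens to 85 mm and grips with 20 to 120 N. Pads are 22 mm wide; open, the fingers measure 114 mm over their backs; the gripper's body (76 mm by 85 mm) begins 54 mm behind the grasp point. The pads swing forward as they close: fully open they stand 13 mm farther back than shut.
Start: joints at [1.165, 0.3, 1.521, -0, 1.321, -0.067], TCP at [0.183, 0.519, 0.231] pointing down, gripper open.
Joint ranges: [-3.03, 3.03], [-0.79, 2.21], [0.23, 2.52], [-1.04, 4.18], [0, 3.07], [-2.55, 2.55]. Speed limits (rad/s): [2.22, 2.22, 2.57, 3.14, 3.14, 3.14].

### API

Orientations are given as a rotation vector (axis times angle).
In Python, from rig import r gives the robot as it stands.
- The arm moves only by the shell command python3 -m creep 'ROWS' [OPENING] [FORCE]. ROWS is JSON, a list of rows, each an object with "delta_pos": the shift along the tool's x, y, z scaled (see below), a list of three; "rotation": the turn, a rotation vector about the tool's x, y, z scaled (see below), a list of three. A call has 1 to 12 rows; each row is the pose to reach, as a shift and turn from the pose commanded when the call began, along the tool's axes at that moment; what a row does not reach only later rows make up. The controller multiplies each number of a shift by 0.3 m and each number of a turn by 0.5 rad. A row lasts 1/10 s, in which the tool goes at most 50 mm and 8.59 degrees, less where a joint would pass 70% of its speed; a pose out of reach is approached as far as the arm can. A call with a number of a shift or a turn outside -1 to 1 is refused whole. A call with a gripper value outside its range is refused whole. OPENING is the closure, from -1 (fully open) to 1 (shut), set as the call begins (- or left out, the last holds). The fingers move at their own pace and stop on an object; FORCE is the grip in N (left out, the last holds). Time passes only in rows, so rows that repeat a pose let the fingers close. It gives the time, the measured TCP pose, the force, the opening and the grip force at its end, in the units of the state.
- r.observe(): the state, without advancing time (a new reading comes with each control period).
- r.camera(name): name is "scene" or "side" or "wrist"; returns the picture (480x640x3 uint8, red, green, blue); there is no depth.
- r.camera_params(name): a dict with "mtx" (3x3 intrinsics, pixels), "k1" (the pictures are not rectified: a ray, as slopes to the right and down, at radius r is drawn at 1 + k1 r^2 times it, then the intrinsics apply), "rvec" (rotation vector, rad) and "tvec" (3), from world to camera coordinates, as OpenCV has them. Camera axes: x right, y down, z forward; pixel columns grow to the right and rows downward; lengths in m; the calibration is good to about 2 mm. A picture is of the moment at which its call begins: read the wrist's pose just before it. camera_params takes no time and is no camera call; for the wrist camera it gives the pose at the moment of the call.
- r.hand_in(): hands the job in; it is judged then, once.
The state is a dict: "time_s": time; "joint_positions": joint angles; "qvel": joint speeds; "joint_torque": joint torques, N m; "position": TCP position; "ee_rot": TCP orientation; "wrist_force": force on the tool from outside, world axes, zero at the start; "ft_torque": the same for the moment, N m; "grip_width": opening from 0.0 (shut) to 1.0 (fully open); "grip_force": force on a finger pad.
Only numpy, scipy, OpenCV 4.12 (cv2) and the standard library are available. Lean on these libraries where they do the work, as an engineer would, in place of code of your own. Each camera call takes 0.05 s, during which the arm holds its last target. There are 200 camera calls.

### The job

Two short optical rails stand on the table, each with a black sliding carriage and an orange clamp knob. Slide the carriage that carries the square mirror mount along its rail until its knob stands level with the red mark beside that rail, then turn the knob clockwise (seen from above) as far as it goes to lock the carriage there. Leave the other carriage, the one with the round lens tube, as it is: locked and in its place.

Things in the scene. Friction and masses are not known exactly. Their poses are not given: they have to be found in the camera images.
- mirror_knob_grip (a point): On the turning axis of the orange knob of the mirror carriage, at grip height, 102 mm above the table. The knob is an upright bar, 12 mm thick (its x), 44 long (its y), its top at 114 mm: pinch the 12 mm. Black carriage under it: 44 x 120 mm, top at 70 mm, slides along the fixed rail with about 2 N, also by the gripped knob. Mirror mount on it: 48 mm high, from 60 mm beside the axis along the rail.
- mirror_knob (a joint): Knob angle, rad: 0 = free, bar along the rail; grows clockwise seen from above to the stop at 1.4 = locked, bar nearly across the rail. Starts free, 0 to 0.25. Light friction (0.05 N m), stays where left. From about 0.85 a key wedges in the rail and brakes the carriage; past 1.05 it counts as locked.
- red_mark: Small red block with a white ridge, 11 x 12 x 7 mm, fixed on the flange of the mirror rail on the robot's side, 29.5 mm from the rail's middle line; origin under its centre, 46 mm above the table. Its y axis runs along the rail from the carriage's knob end to its mirror end, the way the carriage must go (40 to 155 mm). The knob axis is level with the mark when its y in this frame is 0.
- lens_knob_end (a point): End of the orange knob bar on the other carriage (with a black round lens tube, 31 mm wide, 30 high), 22 mm from that knob's axis, 102 mm above the table. Carriage, knob and rail have the same form as the mirror's; the rails lie side by side, 90 to 120 mm apart. Its knob is locked; not to be disturbed.

How it is judged:
At the end, for the whole second after the job is handed in: The knob axis of the mirror carriage is level with the red mark to within 10 mm along the rail, its knob is turned clockwise past 1.05 rad (locked), and the end of the other carriage's knob is within 12 mm of where it was (y of mirror_knob_grip in the frame of red_mark between -0.01 and 0.01 m and value of joint mirror_knob above 1.05 rad and distance of lens_knob_end from where it was at the start of the episode below 0.012 m); the robot touches nothing.
It fails at once if the lens carriage or its knob is moved (knob end by more than 12 mm) (distance of lens_knob_end from where it was at the start of the episode above 0.012 m).
It also fails if it takes over 35 s, if anything falls off the work surface, if the arm or the gripper's body presses on something with over 40 N, if the wrist force passes 120 N, or if a joint passes its speed limit or range.

## Working session

There is one attempt and no reset: what is moved stays moved. The work goes in short steps, Python scripts to look and compute and a shell command to move; the robot and the scene stay as the last step left them, time stands still between calls to the robot, and variables do not carry over. Pictures are saved under pics/ and viewed, at most 12 in all, crops included, and the job is handed in when it is done.

```bash
mkdir -p pics; ls
python3 - <<'E'
from rig import r
import cv2,numpy as np
s=r.observe();print(s)
for n in("scene","side"):
    cv2.imwrite(f"pics/{n}0.png",r.camera(n)[:,:,::-1])
    p=r.camera_params(n);R=cv2.Rodrigues(np.array(p["rvec"]))[0];print(n,p["mtx"],p["k1"],-R.T@p["tvec"],R[2])
E
```

```text
pics
{'time_s': 0.0, 'joint_positions': array([ 1.16540189e+00,  3.00458302e-01,  1.52161769e+00, -1.54185652e-05,
        1.32069924e+00, -6.65580222e-02]), 'qvel': array([ 0.00222653, -0.00060082, -0.00142026, -0.00015511, -0.0009118 ,
        0.00034423]), 'joint_torque': array([-6.98612857e-04, -5.43516326e+01, -3.61799097e+01, -1.68115241e-05,
        4.05444007e-03, -5.75909667e-05]), 'position': array([0.1827009 , 0.51850529, 0.23071285]), 'ee_rot': array([-5.29650342e-01, -3.09635686e+00,  1.81144543e-03]), 'wrist_force': array([ 0.13300183,  0.61800094, -0.89575623]), 'ft_torque': array([-0.00373692,  0.00016013, -0.03339616]), 'grip_force': 0.0, 'grip_width': 1.0019989920079098}
scene [[437.82016961   0.         314.4277193 ]
 [  0.         437.82016961 240.38631836]
 [  0.           0.           1.        ]] -0.07807928892321976 [ 0.07104946 -0.57419003  0.48989399] [ 0.54471146  0.70022201 -0.46149601]
side [[623.43740686   0.         316.56873025]
 [  0.         623.43740686 242.83450439]
 [  0.           0.           1.        ]] -0.0807379090630839 [ 0.43640559 -0.73704211  0.42785927] [ 0.09657443  0.92226676 -0.37429589]
```

View pics/scene0.png

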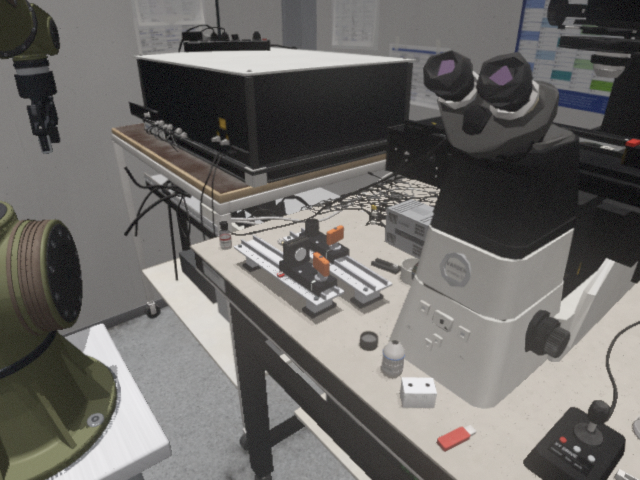

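View pics/side0.png

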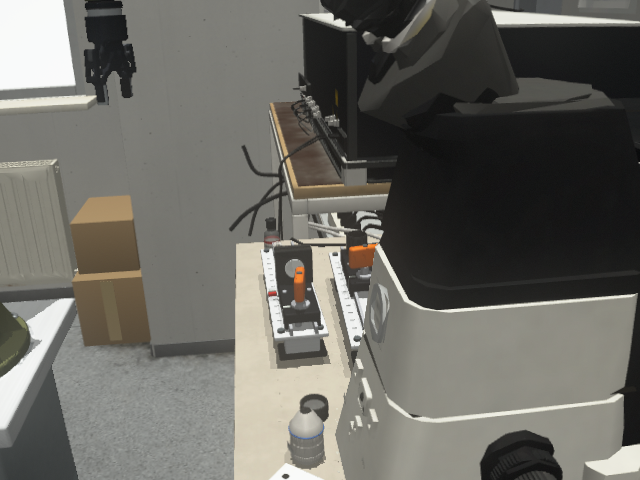

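The mirror carriage is on the near (robot-side) rail, with its knob at about scene (321,265) and side (299,285). The red mark is at scene (281,274) and side (272,294). I'll enlarge these areas to read pixels accurately.

Run:
```python
import cv2,numpy as np
a=cv2.imread("pics/scene0.png")[215:315,230:360];b=cv2.imread("pics/side0.png")[230:360,255:335]
a=cv2.resize(a,None,fx=6,fy=6,interpolation=cv2.INTER_CUBIC)[:600,:780]
cv2.imwrite("pics/sc.png",a)
cv2.imwrite("pics/si.png",cv2.resize(b,None,fx=4.6,fy=4.6,interpolation=cv2.INTER_CUBIC))
for n in("scene","side"):
    im=cv2.imread(f"pics/{n}0.png");h=cv2.cvtColor(im,cv2.COLOR_BGR2HSV).astype(int)
    for nm,m in(("orange",(h[...,0]>5)&(h[...,0]<15)&(h[...,1]>180)&(h[...,2]>90)),("red",((h[...,0]<5)|(h[...,0]>174))&(h[...,1]>140)&(h[...,2]>60))):
        k,l,st,c=cv2.connectedComponentsWithStats(m.astype(np.uint8))
        for i in range(1,k):
            if st[i,4]>8 and 200<c[i][1]<350 and 220<c[i][0]<400: print(n,nm,st[i],c[i].round(1))
```

```text
side orange [349 244  28   7 115] [362.4 247.6]
side orange [294 267  10  16 111] [298.9 275.4]
side red [269 292   7   3  19] [271.7 292.9]
```

View pics/sc.png

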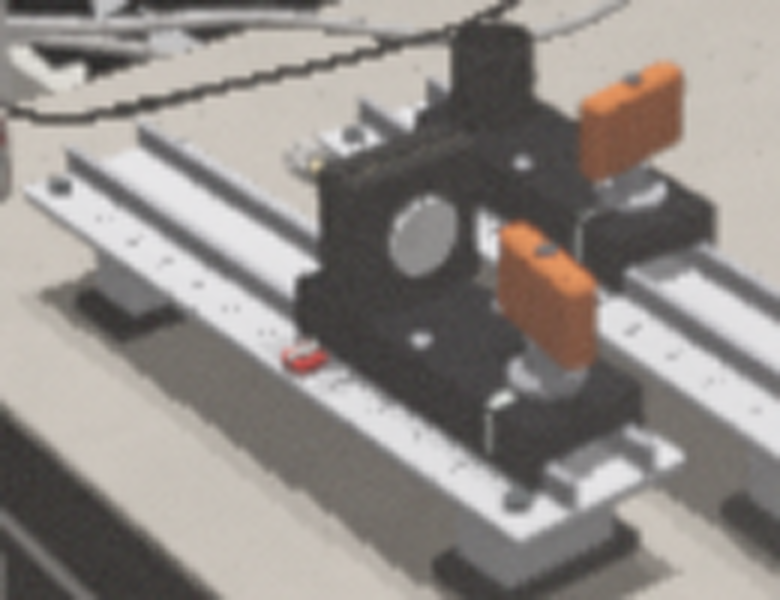

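View pics/si.png

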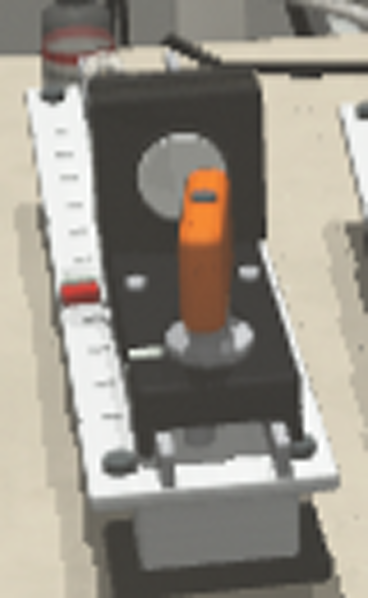

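The crops show the mirror knob's top dot at scene (320.8,256.3) and side (299.0,272.2). The red mark is at scene (280.2,274.1) and side (272.0,292.6). The near-rail flange edge is visible from end to end in both. Next I'll triangulate.

```bash
cat > h.py <<'E'
from rig import r
import cv2,numpy as np
from scipy.optimize import least_squares
def ray(n,uv,p=None):
    p=p or r.camera_params(n);K=np.array(p["mtx"]);R=cv2.Rodrigues(np.array(p["rvec"]))[0]
    d=np.array([p["k1"],0,0,0,0.])
    x=cv2.undistortPoints(np.array([[uv]],float),K,d)[0,0]
    v=R.T@np.array([x[0],x[1],1]);return -R.T@np.array(p["tvec"]).ravel(),v/np.linalg.norm(v)
def plane(n,uv,z,p=None):
    c,v=ray(n,uv,p);return c+v*(z-c[2])/v[2]
def tri(a,b):
    A=np.zeros((3,3));B=np.zeros(3)
    for c,v in(a,b):
        M=np.eye(3)-np.outer(v,v);A+=M;B+=M@c
    return np.linalg.solve(A,B)
def S(x,y):return((x+.5)/6-.5+230,(y+.5)/6-.5+215)
def D(x,y):return((x+.5)/4.6-.5+255,(y+.5)/4.6-.5+230)
E
python3 - <<'E'
from h import *
np.set_printoptions(precision=4,suppress=True)
for nm,a,b,z in(("knob",(547,250),(204,196),.114),("mark",(304,357),(80,290),.0495),("farL",(25,187),(27,92),.046),("nearL",(518,540),(92,497),.046),("nearR",(683,457),(338,480),.046)):
    print(nm,tri(ray("scene",S(*a)),ray("side",D(*b))),plane("scene",S(*a),z),plane("side",D(*b),z))
for q in((190,172),(228,172),(180,243),(222,243)):print("bar",plane("side",D(*q),.114))
for q in((500,228),(527,222),(595,290),(568,295)):print("barS",plane("scene",S(*q),.114))
for q in((632,78),(583,100),(683,68)):print("lens",plane("scene",S(*q),.114))
E
```

```text
knob [ 0.485  -0.0595  0.1159] [ 0.4864 -0.0578  0.114 ] [ 0.4856 -0.054   0.114 ]
mark [0.4535 0.0238 0.0507] [0.4545 0.0254 0.0495] [0.4536 0.0261 0.0495]
farL [0.4427 0.1863 0.0476] [0.4438 0.1885 0.046 ] [0.4428 0.1908 0.046 ]
nearL [ 0.4507 -0.0891  0.0459] [ 0.4498 -0.0902  0.046 ] [ 0.4509 -0.0879  0.046 ]
nearR [ 0.5155 -0.0869  0.0449] [ 0.5146 -0.088   0.046 ] [ 0.5152 -0.0892  0.046 ]
bar [ 0.4833 -0.0381  0.114 ]
bar [ 0.4933 -0.0398  0.114 ]
bar [ 0.4771 -0.0814  0.114 ]
bar [ 0.4876 -0.0832  0.114 ]
barS [ 0.4839 -0.0389  0.114 ]
barS [ 0.4923 -0.041   0.114 ]
barS [ 0.4827 -0.0841  0.114 ]
barS [ 0.475  -0.0815  0.114 ]
lens [0.5799 0.0139 0.114 ]
lens [0.557  0.0114 0.114 ]
lens [0.598  0.0091 0.114 ]
```

The points agree: the knob axis is at about (0.4855,-0.059), the bar is turned about 0.16 rad from the rail, and the mark is about 83 mm further along. The rail direction is about 1.5° off world +y. Now I'll work out the approach in the tool axes.

```bash
cat >> h.py <<'E'
from scipy.spatial.transform import Rotation as Ro
def go(x,y,z,yaw):  # yaw of tool y, deg
    s=r.observe();R=Ro.from_rotvec(s["ee_rot"]);a=np.radians(yaw)
    ty=np.array([np.cos(a),np.sin(a),0]);tz=np.array([0,0,-1.]);T=Ro.from_matrix(np.c_[np.cross(ty,tz),ty,tz])
    print("dpos",(R.inv().apply(np.array([x,y,z])-s["position"])/.3).round(3),"rot",((R.inv()*T).as_rotvec()/.5).round(3),"t",s["time_s"],s["position"].round(4),s["wrist_force"].round(1))
E
python3 -c "
from h import *
go(.29,.32,.23,44);go(.4855,-.059,.2,-8)
print(plane('scene',(392,340),0),plane('side',(345,440),0))"
```

```text
dpos [-0.557 -0.505  0.003] rot [-0.002  0.     0.928] t 0.1 [0.1827 0.5185 0.2308] [ 0.9 -0.2 -0.2]
dpos [-1.592 -1.48   0.104] rot [-2.000e-03  1.000e-03  2.743e+00] t 0.1 [0.1827 0.5185 0.2308] [ 0.9 -0.2 -0.2]
[ 5.26483369e-01 -2.00526482e-01 -5.55111512e-17] [ 5.13743455e-01 -2.27479351e-01 -5.55111512e-17]
```

```bash
python3 -m creep '[{"delta_pos":[-0.05,-0.05,0],"rotation":[0,0,0.1]},{"delta_pos":[-0.15,-0.14,0],"rotation":[0,0,0.3]},{"delta_pos":[-0.25,-0.23,0],"rotation":[0,0,0.5]},{"delta_pos":[-0.35,-0.32,0],"rotation":[0,0,0.7]},{"delta_pos":[-0.45,-0.41,0],"rotation":[0,0,0.85]},{"delta_pos":[-0.55,-0.5,0],"rotation":[0,0,0.93]}]' -1 && python3 -c "
from h import *
go(.39,.13,.23,18);go(.4855,-.059,.2,-8)"
```

```text
time_s: 0.7
position: [0.2889, 0.3209, 0.2311]
ee_rot: [-1.233, -2.889, 0.0]
wrist_force: [0.4, 0.9, 0.3]
grip_width: 1.001
grip_force: 0.0
dpos [-0.692 -0.197  0.004] rot [-0.001  0.     0.9  ] t 0.7 [0.2889 0.3209 0.2311] [0.4 0.9 0.3]
dpos [-1.368 -0.403  0.104] rot [-1.000e-03  0.000e+00  1.808e+00] t 0.7 [0.2889 0.3209 0.2311] [0.4 0.9 0.3]
```

```bash
python3 -m creep '[{"delta_pos":[-0.1,-0.03,0],"rotation":[0,0,0.15]},{"delta_pos":[-0.23,-0.07,0],"rotation":[0,0,0.35]},{"delta_pos":[-0.36,-0.1,0],"rotation":[0,0,0.55]},{"delta_pos":[-0.49,-0.14,0],"rotation":[0,0,0.75]},{"delta_pos":[-0.61,-0.17,0],"rotation":[0,0,0.85]},{"delta_pos":[-0.69,-0.2,0],"rotation":[0,0,0.9]}]' && python3 -c "
from h import *
go(.4855,-.059,.2,-8)"
```

```text
time_s: 1.3
position: [0.3897, 0.1298, 0.2312]
ee_rot: [-1.847, -2.541, 0.0]
wrist_force: [1.1, -0.3, 1.0]
grip_width: 1.001
grip_force: 0.0
dpos [-0.697  0.11   0.104] rot [-0.     0.     0.907] t 1.3 [0.3897 0.1298 0.2312] [ 1.1 -0.3  1. ]
```

```bash
python3 -m creep '[{"delta_pos":[-0.1,0.02,0],"rotation":[0,0,0.15]},{"delta_pos":[-0.23,0.04,0],"rotation":[0,0,0.35]},{"delta_pos":[-0.36,0.06,0],"rotation":[0,0,0.55]},{"delta_pos":[-0.49,0.08,0.05],"rotation":[0,0,0.75]},{"delta_pos":[-0.61,0.1,0.1],"rotation":[0,0,0.85]},{"delta_pos":[-0.7,0.11,0.1],"rotation":[0,0,0.91]},{"delta_pos":[-0.7,0.11,0.1],"rotation":[0,0,0.91]}]' && python3 -c "
from h import *
import pickle
p=r.camera_params('wrist');cv2.imwrite('pics/w1.png',r.camera('wrist')[:,:,::-1]);pickle.dump(p,open('w1.pkl','wb'))
go(.4855,-.059,.083,-8)"
```

```text
time_s: 2.0
position: [0.4863, -0.0599, 0.2004]
ee_rot: [-2.373, -2.058, 0.002]
wrist_force: [-0.1, 0.7, 0.6]
grip_width: 1.002
grip_force: 0.0
dpos [-0.002 -0.     0.392] rot [-0.003 -0.    -0.001] t 2.05 [ 0.4858 -0.0585  0.2006] [-0.5  0.3 -0.5]
```

View pics/w1.png

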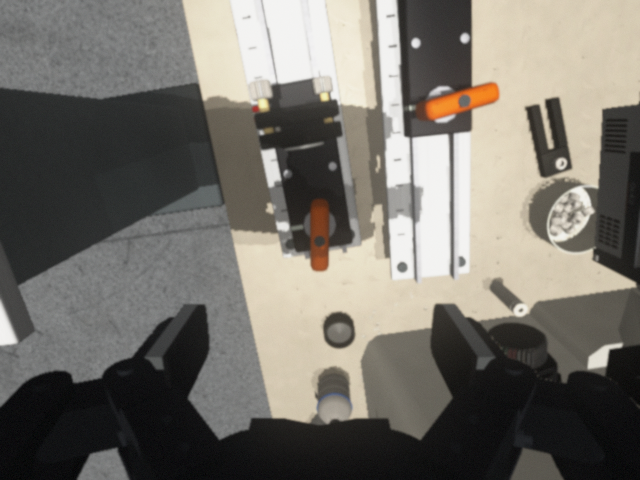

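The wrist view shows the knob's top dot at (320,240), the bar ends at about (320,203) and (320,268), and a sliver of the red mark at (256,108). The fingers straddle the bar line. I'll check this against the earlier estimates.

```bash
python3 -c "
from h import *
import pickle
p=pickle.load(open('w1.pkl','rb'))
for q,z in(((320,240),.114),((319.5,203),.114),((320,268.5),.114),((256,108),.05),((464,101),.114),((235,0),.046),((277,246),.046)):print(q,plane('wrist',q,z,p).round(4))
"
```

```text
(320, 240) [ 0.4886 -0.0559  0.114 ]
(319.5, 203) [ 0.4916 -0.0325  0.114 ]
(320, 268.5) [ 0.4859 -0.0749  0.114 ]
(256, 108) [0.4536 0.0317 0.05  ]
(464, 101) [0.5819 0.0148 0.114 ]
(235, 0) [0.4516 0.105  0.046 ]
(277, 246) [ 0.45   -0.0764  0.046 ]
```

```bash
python3 -m creep '[{"delta_pos":[0,0,0.1],"rotation":[0,0,0]},{"delta_pos":[0,0,0.2],"rotation":[0,0,0]},{"delta_pos":[0.003,0.003,0.28],"rotation":[0,0,0]},{"delta_pos":[0.003,0.003,0.34],"rotation":[0,0,0]},{"delta_pos":[0.003,0.003,0.385],"rotation":[0,0,0]},{"delta_pos":[0.003,0.003,0.388],"rotation":[0,0,0]}]' && python3 -m creep '[{"delta_pos":[0,0,0],"rotation":[0,0,0]},{"delta_pos":[0,0,0],"rotation":[0,0,0]},{"delta_pos":[0,0,0],"rotation":[0,0,0]},{"delta_pos":[0,0,0],"rotation":[0,0,0]},{"delta_pos":[0,0,0],"rotation":[0,0,0]},{"delta_pos":[0,0,0],"rotation":[0,0,0]},{"delta_pos":[0,0,0],"rotation":[0,0,0]},{"delta_pos":[0,0,0],"rotation":[0,0,0]}]' 1 40; python3 -c "
from h import *
cv2.imwrite('pics/side1.png',cv2.resize(r.camera('side')[200:360,230:400,::-1],None,fx=3.5,fy=3.5,interpolation=2))
go(.4845,.026,.084,-8)"
```

```text
time_s: 2.65
position: [0.4858, -0.0558, 0.0836]
ee_rot: [-2.366, -2.063, 0.003]
wrist_force: [0.5, -0.3, 1.1]
grip_width: 1.001
grip_force: 0.0
time_s: 3.45
position: [0.4867, -0.0568, 0.0852]
ee_rot: [-2.369, -2.063, 0.0]
wrist_force: [-2.8, -0.5, 6.2]
grip_width: 0.134
grip_force: 41.3
dpos [ 0.272 -0.045  0.004] rot [-0.    -0.     0.003] t 3.5 [ 0.4867 -0.0567  0.0853] [-3.2  0.9  5.9]
```

View pics/side1.png

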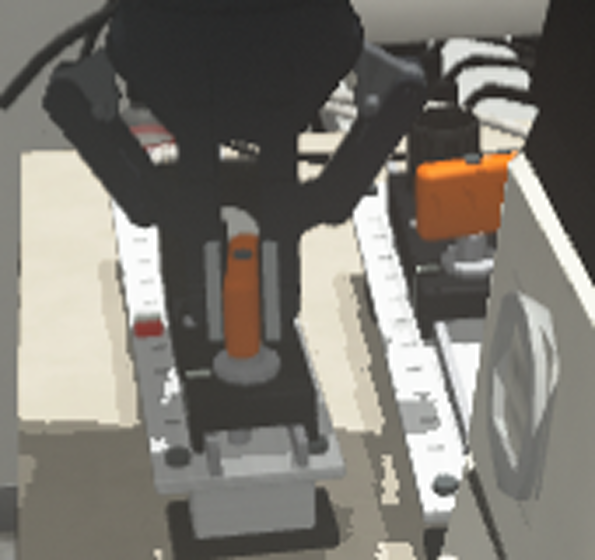

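The knob is gripped at an opening of about 11 mm, with its dot at side (299.1,272.5). Now I'll slide it about 75 mm first, then measure the rest.

```bash
python3 -m creep '[{"delta_pos":[0.02,-0.003,0],"rotation":[0,0,0]},{"delta_pos":[0.05,-0.008,0],"rotation":[0,0,0]},{"delta_pos":[0.08,-0.013,0],"rotation":[0,0,0]},{"delta_pos":[0.11,-0.018,0],"rotation":[0,0,0]},{"delta_pos":[0.14,-0.023,0],"rotation":[0,0,0]},{"delta_pos":[0.17,-0.028,0],"rotation":[0,0,0]},{"delta_pos":[0.2,-0.032,0],"rotation":[0,0,0]},{"delta_pos":[0.22,-0.036,0],"rotation":[0,0,0]},{"delta_pos":[0.24,-0.039,0],"rotation":[0,0,0]},{"delta_pos":[0.25,-0.041,0],"rotation":[0,0,0]},{"delta_pos":[0.25,-0.041,0],"rotation":[0,0,0]}]'; python3 -c "
from h import *
im=r.camera('side')[:,:,::-1];cv2.imwrite('pics/side2f.png',im)
cv2.imwrite('pics/side2.png',cv2.resize(im[220:340,250:370],None,fx=5,fy=5,interpolation=2))
im=r.camera('scene')[:,:,::-1];cv2.imwrite('pics/scene2f.png',im)
print(r.observe()['wrist_force'],r.observe()['position'],r.observe()['grip_width'])"
```

```text
time_s: 4.6
position: [0.4847, 0.0196, 0.0852]
ee_rot: [-2.369, -2.063, 0.001]
wrist_force: [-5.2, 1.6, 7.0]
grip_width: 0.133
grip_force: 41.6
[-5.94194023  1.64662542  6.71055611] [0.48468706 0.01941616 0.08524043] 0.12959123273177786
```

View pics/side2.png

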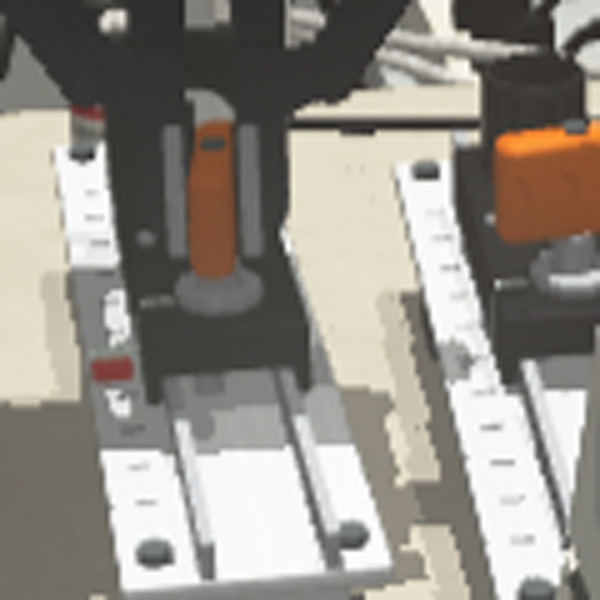

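The knob's dot is now at side (292.2,248.2), the knob disc at about (293.4,277.6), the carriage index line at (281,279.6) and the mark at (272,293.3). I'll compute the residual.

```bash
python3 -c "
from h import *
f=lambda x,y:(250+(x+.5)/5-.5,220+(y+.5)/5-.5)
for n,q,z in(('dot',(213,143),.114),('disc',(219,290),.073),('line',(157,301),.07),('mark face',(112,370),.049),('nearL',(122,590),.046),('nearR',(393,568),.046),('farL',(55,150),.046)):print(n,plane('side',f(*q),z).round(4))
for n,q,z in(('dot1',(242,254),.114),('disc1',(246,365),.073),('line1',(200,374),.07)):print(n,plane('side',(230+(q[0]+.5)/3.5-.5,200+(q[1]+.5)/3.5-.5),z).round(4))
a=cv2.imread('pics/scene2f.png')[195:295,230:360]
cv2.imwrite('pics/sc2.png',cv2.resize(a,None,fx=6,fy=6,interpolation=2))
"
```

```text
dot [0.4835 0.0232 0.114 ]
disc [0.4831 0.0192 0.073 ]
line [0.4665 0.0214 0.07  ]
mark face [0.4534 0.0242 0.049 ]
nearL [ 0.4502 -0.0876  0.046 ]
nearR [ 0.5156 -0.0874  0.046 ]
farL [0.443  0.1908 0.046 ]
dot1 [ 0.4854 -0.054   0.114 ]
disc1 [ 0.485  -0.0579  0.073 ]
line1 [ 0.4688 -0.0563  0.07  ]
```

View pics/sc2.png

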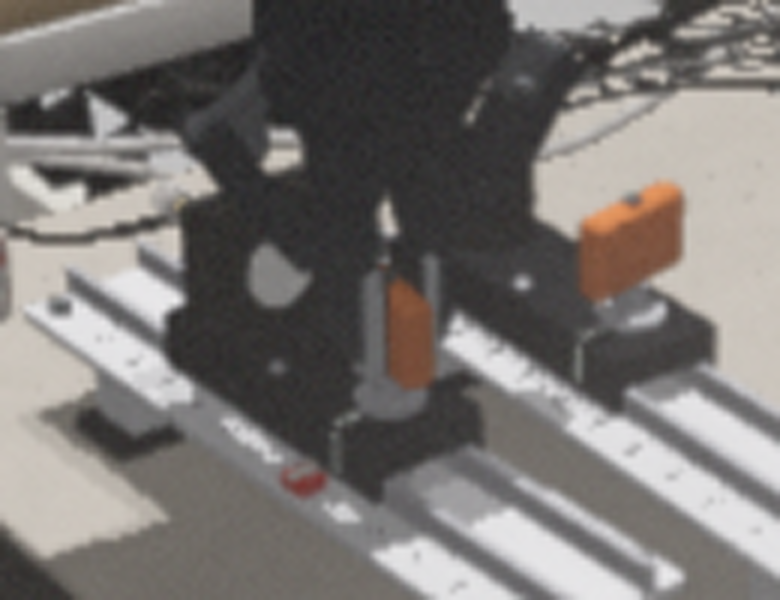

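The scene view agrees: the index line at (335,480) is still slightly on the near side of the mark at (303,478). About 6 mm remains. I'll finish the slide and start the turn.

```bash
python3 -m creep '[{"delta_pos":[0.01,-0.0015,0],"rotation":[0,0,0]},{"delta_pos":[0.02,-0.003,0],"rotation":[0,0,0]},{"delta_pos":[0.02,-0.003,0],"rotation":[0,0,0]},{"delta_pos":[0.02,-0.003,0],"rotation":[0,0,0.15]},{"delta_pos":[0.02,-0.003,0],"rotation":[0,0,0.35]},{"delta_pos":[0.02,-0.003,0],"rotation":[0,0,0.55]},{"delta_pos":[0.02,-0.003,0],"rotation":[0,0,0.75]},{"delta_pos":[0.02,-0.003,0],"rotation":[0,0,0.9]},{"delta_pos":[0.02,-0.003,0],"rotation":[0,0,1]},{"delta_pos":[0.02,-0.003,0],"rotation":[0,0,1]}]'; python3 -c "
from h import *
go(.4845,.026,.084,-79);print(r.observe()['ft_torque'])"
```

```text
time_s: 5.7
position: [0.4846, 0.0254, 0.0852]
ee_rot: [-2.807, -1.41, 0.001]
wrist_force: [-5.1, 0.9, 7.8]
grip_width: 0.134
grip_force: 41.6
dpos [ 0.001 -0.001  0.004] rot [-1.000e-03  1.000e-03  1.478e+00] t 5.7 [0.4846 0.0254 0.0852] [-5.1  0.9  7.8]
[ 0.18066884  0.91189838 -0.09110701]
```

```bash
python3 -m creep '[{"delta_pos":[0,0,0],"rotation":[0,0,0.15]},{"delta_pos":[0,0,0],"rotation":[0,0,0.35]},{"delta_pos":[0,0,0],"rotation":[0,0,0.55]},{"delta_pos":[0,0,0],"rotation":[0,0,0.75]},{"delta_pos":[0,0,0],"rotation":[0,0,0.9]},{"delta_pos":[0,0,0],"rotation":[0,0,1]},{"delta_pos":[0,0,0],"rotation":[0,0,1]}]' && python3 -m creep '[{"delta_pos":[0,0,0],"rotation":[0,0,0.15]},{"delta_pos":[0,0,0],"rotation":[0,0,0.3]},{"delta_pos":[0,0,0],"rotation":[0,0,0.4]},{"delta_pos":[0,0,0],"rotation":[0,0,0.46]},{"delta_pos":[0,0,0],"rotation":[0,0,0.46]}]'; python3 -c "
from h import *
go(.4845,.026,.084,-79);print(r.observe()['ft_torque'],r.observe()['joint_positions'])
f=r.camera('scene')[195:295,230:360,::-1];g=r.camera('side')[220:340,250:370,::-1]
a=cv2.resize(f,(400,308),interpolation=2);b=cv2.resize(g,(400,400),interpolation=2)
c=np.zeros((400,800,3),np.uint8);c[:308,:400]=a;c[:,400:]=b;cv2.imwrite('pics/c3.png',c)"
```

```text
time_s: 6.4
position: [0.4847, 0.0252, 0.0852]
ee_rot: [3.069, 0.672, -0.001]
wrist_force: [-5.4, -1.2, 7.9]
grip_width: 0.133
grip_force: 41.5
time_s: 6.9
position: [0.4847, 0.0252, 0.0852]
ee_rot: [3.126, 0.316, -0.001]
wrist_force: [-4.3, 0.4, 6.7]
grip_width: 0.132
grip_force: 41.5
dpos [ 0.    -0.003  0.004] rot [0.    0.001 0.02 ] t 6.9 [0.4847 0.0252 0.0852] [-4.3  0.4  6.7]
[-0.13035457  0.85014723 -0.08726195] [-2.33902221e-02  3.40497698e-01  1.84356060e+00 -1.97804516e-04
  9.58136319e-01  1.34575266e+00]
```

View pics/c3.png

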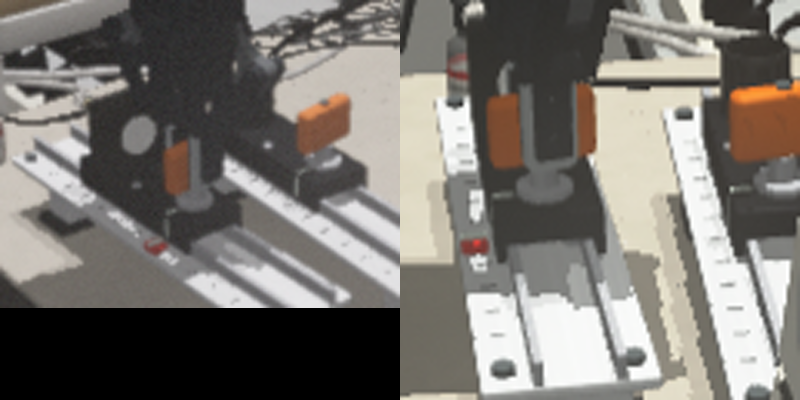

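The knob bar now stands nearly across the rail, and the lens knob is unchanged at its old place. I'll turn a little further to the stop, open partly (the mirror mount is 60 mm away), and retreat upward.

```bash
python3 -m creep '[{"delta_pos":[0,0,0],"rotation":[0,0,0.08]},{"delta_pos":[0,0,0],"rotation":[0,0,0.14]},{"delta_pos":[0,0,0],"rotation":[0,0,0.14]}]' && python3 -c "
from h import *
print(r.observe()['ft_torque'])" && python3 -m creep '[{"delta_pos":[0,0,0],"rotation":[0,0,0]},{"delta_pos":[0,0,0],"rotation":[0,0,0]},{"delta_pos":[0,0,0],"rotation":[0,0,0]},{"delta_pos":[0,0,0],"rotation":[0,0,0]},{"delta_pos":[0,0,0],"rotation":[0,0,0]}]' 0.3 && python3 -m creep '[{"delta_pos":[0,0,-0.05],"rotation":[0,0,0]},{"delta_pos":[0,0,-0.15],"rotation":[0,0,0]},{"delta_pos":[0,0,-0.28],"rotation":[0,0,0]},{"delta_pos":[0,0,-0.4],"rotation":[0,0,0]},{"delta_pos":[0,0,-0.5],"rotation":[0,0,0]},{"delta_pos":[0,0,-0.5],"rotation":[0,0,0]}]'; python3 -c "
from h import *
import pickle
p=r.camera_params('wrist');w=r.camera('wrist');pickle.dump(p,open('w4.pkl','wb'))
f=r.camera('scene')[195:295,230:360,::-1];g=r.camera('side')[220:340,250:370,::-1]
a=cv2.resize(f,(400,308),interpolation=2);b=cv2.resize(g,(400,400),interpolation=2)
cv2.imwrite('pics/w4f.png',w[:,:,::-1])
c=np.zeros((600,800,3),np.uint8);c[300:,:400]=cv2.resize(w[:,:,::-1],(400,300),interpolation=3);c[:300,:400]=a[:300];c[:400,400:]=b;cv2.imwrite('pics/c4.png',c)"
```

```text
time_s: 7.3
position: [0.4846, 0.0256, 0.0853]
ee_rot: [3.135, 0.21, -0.001]
wrist_force: [-5.5, 2.3, 8.4]
grip_width: 0.134
grip_force: 53.5
[0.48706821 0.90526217 1.27613071]
time_s: 7.8
position: [0.4849, 0.0253, 0.0848]
ee_rot: [-3.135, -0.208, 0.0]
wrist_force: [0.7, -0.4, -0.9]
grip_width: 0.348
grip_force: 0.0
time_s: 8.4
position: [0.4862, 0.0253, 0.2388]
ee_rot: [3.134, 0.208, 0.01]
wrist_force: [0.2, -0.1, -1.3]
grip_width: 0.356
grip_force: 0.0
```

View pics/c4.png

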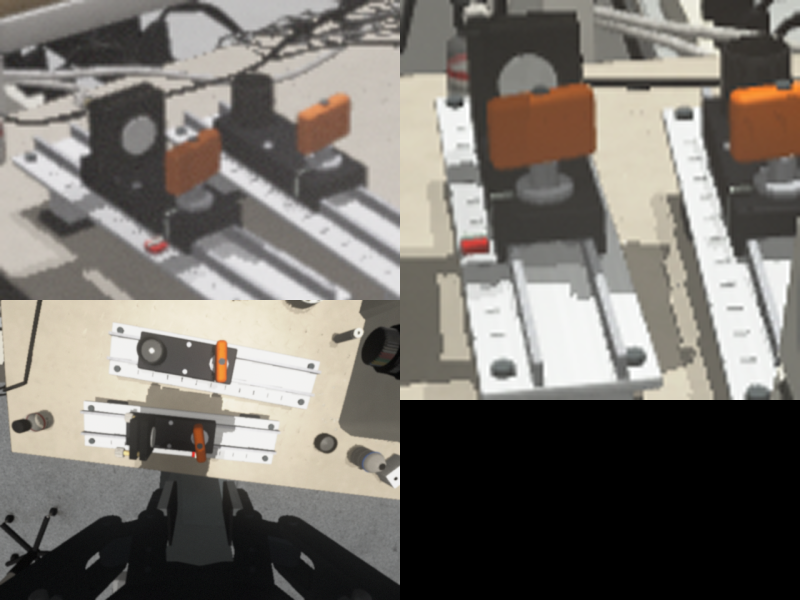

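The knob is at its stop (wrist moment 1.28 N m) and released, and the lens carriage is in place. The wrist view shows the knob's dot and the red mark next to each other at about (200,437) and (194,454) in the composite. I'll measure the final offset from all three views.

```bash
python3 -c "
from h import *
import pickle
p=pickle.load(open('w4.pkl','rb'))
w=cv2.imread('pics/w4f.png')[190:280,270:370];cv2.imwrite('pics/w4c.png',cv2.resize(w,None,fx=6,fy=6,interpolation=2))
g=lambda x,y:(250+(x-400+.5)/3.3333-.5,220+(y+.5)/3.3333-.5)
s=lambda x,y:(230+(x+.5)/3.077-.5,195+(y+.5)/3.08-.5)
print('side',plane('side',g(540,92),.114),plane('side',g(545,185),.073),plane('side',g(475,244),.0495))
print('scene',plane('scene',s(194,144),.114),plane('scene',s(155,244),.0495))
"
```

```text
side [0.48301202 0.02657418 0.114     ] [0.48343395 0.02703217 0.073     ] [0.45373731 0.02546061 0.0495    ]
scene [0.48077998 0.01809557 0.114     ] [0.45461476 0.02622595 0.0495    ]
```

View pics/w4c.png

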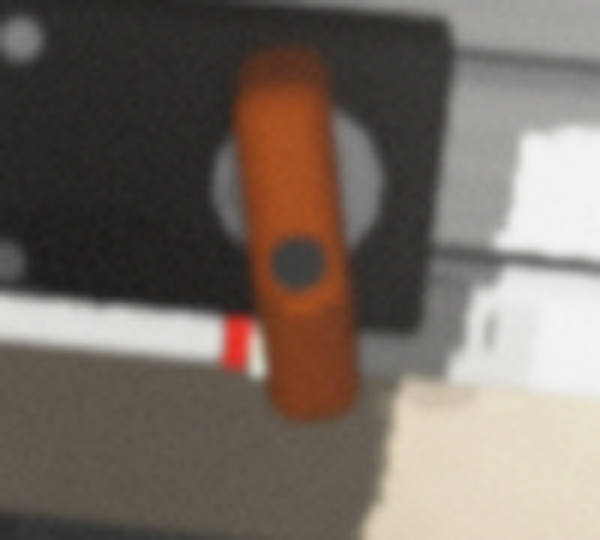

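In the crop, the dot is at (299,264) and the disc centre at about (300,182). The mark's visible red half is at (237,342), with its white ridge starting at about (255,345), partly under the knob.

```bash
python3 -c "
from h import *
import pickle
p=pickle.load(open('w4.pkl','rb'))
f=lambda x,y:(270+(x+.5)/6-.5,190+(y+.5)/6-.5)
for n,q,z in(('dot',(299,264),.114),('disc',(299,182),.075),('redL',(223,343),.053),('redR',(250,344),.053),('carEndTop',(445,110),.07),('screw',(20,40),.07),('screw2',(5,262),.07)):print(n,plane('wrist',f(*q),z,p).round(4))
"
```

```text
dot [0.4854 0.0254 0.114 ]
disc [0.4863 0.0255 0.075 ]
redL [0.4548 0.0329 0.053 ]
redR [0.4552 0.0288 0.053 ]
carEndTop [0.4981 0.0066 0.07  ]
screw [0.5    0.0662 0.07  ]
screw2 [0.4681 0.0652 0.07  ]
```

All views agree that the axis is within about 2 mm of the mark, the knob is at its stop, and nothing is touched.

```bash
python3 -c "
from rig import r
print(r.hand_in())"
```

```text
the job is handed in; nothing more can be done
None
```

The job is handed in: the mirror carriage's knob stands level with the red mark to within about 2 mm by my measurement, it is turned clockwise to its stop, and the lens carriage looked unmoved in the last pictures.

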